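Punch the red-banded bail

TASK

Take the bail with the red band out of the sloped bin and lay it, without dropping it, lengthwise in the brass vee of the carriage on the blue punch stand. Slide the carriage along until the red band is right under the punch tip, then push the red knob down firmly so that the tip marks the bail inside the band, and let it spring back up. Leave the bail lying there under the raised punch, and leave the other bails, the balls, the whistle and the key where they are.

Things in the scene. Friction and masses are not known exactly. Their poses are not given: they have to be found in the camera images.
- bail_red: The bail to punch, red band: pale wooden bail, 110 mm long, barrel 22 mm diameter by 54 mm, 12 mm spigots at both ends. Origin: middle of the barrel, on its axis; x runs along it to the long spigot (end at +62 mm, short end at -48 mm). Starts in any one of the bin's 3 compartments, along the bin's x, long end up the slope, tilted 12 degrees, origin 34 mm above the table. About 35 g.
- bail_mark (a point): Middle of the red band (12 mm wide, all round the barrel), on the axis of bail_red, 14 mm from its origin towards the long spigot.
- bail_blue: Bystander: the same pale wooden bail, 110 mm long, barrel 22 mm diameter by 54 mm, 12 mm spigots at both ends, with a blue band; in another compartment of the bin. Origin and axes as for bail_red.
- bail_plain: Bystander: the same pale wooden bail, 110 mm long, barrel 22 mm diameter by 54 mm, 12 mm spigots at both ends, without a band; in the remaining compartment. Origin and axes as for bail_red.
- bin: Fixed grey bin, 158 (x) by 290 mm (y). Origin: centre of underside, z up. Floor slopes up 12 degrees to +x, from 12 mm at the front lip (36 mm high) to 44 mm at the back wall (64 mm). 3 compartments at y = -95, 0, 95 mm, 91 mm wide, dividers 16 mm above the floor (open the gripper at most 60 mm). Runners hold each bail along x, axis 11.5 mm off the floor.
- stand: Fixed blue punch stand, base 100 (x, -35 to 65 mm) by 420 (y) by 12 mm. Origin: on the table under the middle of the rail, z up. The carriage runs along y at x = 0; the punch is over x = 0, y = -100 mm. Column at x = 54 mm and arm (32 mm wide, 87 to 121 mm above the table) stand beside and over the punch point: load the bail while the carriage is away from it.
- carriage (a joint): Carriage position along the rail, m: 0 (far from the punch) to 0.22, growing along the stand's -y, towards the punch. Starts between 0 and 0.05; slides with about 1.5 N friction and stays where left. Reads 0.185 with the vee's middle under the punch.
- vee (a point): Middle of the carriage's brass vee, at the height of the axis of a bail lying in it (36.7 mm above the table). Axes as the stand's. The vee runs along y, 100 mm long; its leaves rise at 30 degrees to 9 mm either side, their edges 7.5 mm below the lying bail's axis. Moves with the carriage.
- carriage_grip (a point): Middle of the top of the carriage's black handle, an upright fin 14 mm thick (x), 30 mm long (y), top 75 mm above the table, 53 mm above the carriage plate. 105 mm from the vee's middle, on the side away from the punch (+y). Moves with the carriage.
- punch: Steel spring punch. Origin: its pointed tip, 63 mm above the table when raised (15 mm above a bail in the vee); axes as the stand's. Pushed down it travels up to 22 mm, against a spring of 2 N at the top and 4.5 N where it meets the bail; springs back when let go. Some 10 N on the knob marks the bail.
- punch_knob (a point): Centre of the top face of the punch's red knob (36 mm diameter), 95 mm above the tip, 158 mm above the table when raised.
- ball0: Bystander: red cricket ball, 66 mm diameter, in the grey cradle behind the work. Origin at its centre.
- ball1: Bystander: the second red cricket ball, as ball0.
- whistle: Bystander: white plastic whistle, 60 mm long, 18 mm high, on the table near the robot. Origin: under its round chamber.
- spike_key: Bystander: flat steel spike key, 110 mm long, 6 mm thick, on the table behind the bin. Origin: under its middle.

How it is judged:
By the outcome, as a careful person would: the job done as asked, in the order asked, and still so for the second after the job is handed in, with the robot touching nothing.
It also fails if it takes over 50 s, if anything falls off the work surface, if the arm or the gripper's body presses on something with over 40 N, if the wrist force passes 120 N, or if a joint passes its speed limit or range.

ROBOT

A 7-joint arm with a two-finger parallel gripper is mounted at the origin on the work surface. World frame = base frame: x ahead of the robot, y to its left, z up, the work surface at z = 0. Lengths are in m, angles in rad, forces in N, time in s.
With the tool pointing down it reaches from about 0.425 to 1.025 m from the base axis. Payload 9.4 kg.
Tool frame: the origin (TCP) lies on the centre line of the jaws, within the pads' length; the fingertips stand 25 mm ahead of it and the grasp point (between the pads) lies 6 mm ahead of it (finger_overhang is the z of the fingertips in the tool frame, in m); z points along the fingers, y is the line along which they close (so a half turn about z gives the same grasp; the last joint's range is limited). The gripper opens to 85 mm and grips with 20 to 120 N. Pads are 22 mm wide; open, the fingers measure 114 mm over their backs; the gripper's body (76 mm by 85 mm) begins 54 mm behind the grasp point. The pads swing forward as they close: fully open they stand 13 mm farther back than shut.
Start: joints at [1.048, 0.599, -0.003, 1.599, 0.002, 0.943, -0.08], TCP at [0.313, -0.654, 0.256] pointing down, gripper open.
Joint ranges: [-2.57, 2.57], [-0.35, 1.97], [-1.29, 1.29], [0.11, 2.56], [-1.05, 4.19], [0.11, 1.86], [-2.63, 2.63]. Speed limits (rad/s): [2.22, 2.22, 3.01, 3.01, 3.14, 3.14, 3.14].

INTERFACE

Orientations are given as a 3x3 rotation matrix whose columns are the frame's x, y, z axes.
In Python, from plant import * gives the robot as it stands.
- The arm moves only by the tool carry_out, never from a script. Its argument "moves" is a list of rows, each a list of 2 entries, a list of its own where there are three numbers: the shift along the world's x, y, z as a fraction of full scale, then the turn, a rotation vector about the world's x, y, z as a fraction of full scale. In form: [[[dx, dy, dz], [ax, ay, az]], ...]. A call has 1 to 5 rows; each row shifts and turns the commanded pose from where the row before left it; what a row does not reach is not made up. Full scale, the value 1, is 10 cm for a shift and 45 degrees for a turn. A row lasts 1/10 s, in which the tool goes at most 50 mm and 8.59 degrees, less where a joint would pass 70% of its speed; a pose out of reach is approached as far as the arm can. A call with a number of a shift or a turn outside -1 to 1 is refused whole. A call with a gripper value outside its range is refused whole. "gripper" is the opening, from 0 (shut) to 1 (fully open), set as the call begins (left out, the last holds). The fingers move at their own pace and stop on an object; the grip force is fixed at half the most. Time passes only in rows, so rows that do not move let the fingers close. It gives the time, the measured TCP pose, the force, the opening and the grip force at its end, in the units of the state.
- read_state(): the state, without advancing time (a new reading comes with each control period).
- read_camera(name): name is "side" or "top" or "wrist"; returns (picture, depth): 420x560x3 uint8, red, green, blue; 420x560 float32, m along the optical axis (not along the pixel's ray), 0 where there is no reading.
- camera_info(name): a dict with "fx", "fy", "cx", "cy" (pixels), "R" (3x3) and "t" (3): a world point X has camera coordinates R X + t; the wrist camera has in their place "tool_from_camera" (4x4, takes a point from camera to tool coordinates, whose origin is the TCP and whose axes are the flange's). Camera axes: x right, y down, z forward; pixel columns grow to the right and rows downward; lengths in m; the calibration is good to about 2 mm. A picture is of the moment at which its call begins: read the wrist's pose just before it. camera_info takes no time and is no camera call.
- close_job(): hands the job in; it is judged then, once.
The state is a dict: "t": time; "qpos": joint angles; "joint_vel": joint speeds; "joint_efforts": joint torques, N m; "position": TCP position; "eef_rot": TCP orientation; "force": force on the tool from outside, world axes, zero at the start; "moment": the same for the moment, N m; "gripper_width": opening from 0.0 (shut) to 1.0 (fully open); "finger_force": force on a finger pad.
Only numpy, scipy, OpenCV 4.12 (cv2) and the standard library are available. Lean on these libraries where they do the work, as an engineer would, in place of code of your own. Each camera call takes 0.05 s, during which the arm holds its last target. There are 200 camera calls.

## Working session

There is one attempt and no reset: what is moved stays moved. The work goes in short steps, Python scripts to look and compute and a tool call to move; the robot and the scene stay as the last step left them, time stands still between calls to the robot, and variables do not carry over. Pictures are saved under pics/ and viewed, at most 10 in all, crops included, and the job is handed in when it is done.

Besides the shell and the picture viewer there is one more tool, called after "Call:" as name(argument=value, ...) on one line, values as JSON. carry_out: Moves the arm, as the interface text tells. Shift numbers are shares of 10 cm and turn numbers shares of 45 degrees, none past 1 either way. Its arguments: {"type":"object","properties":{"moves":{"type":"array","items":{"type":"array"}},"gripper":{"type":"number"}},"required":["moves"]}

```bash
ls; mkdir -p pics
python3 - <<'E'
from plant import *
import cv2,numpy as np
s=read_state();print({k:np.round(s[k],3).tolist() for k in ('t','position','eef_rot','qpos','gripper_width','force')})
for n in ('top','side'):
    p,d=read_camera(n);np.savez(f'pics/{n}0.npz',p=p,d=d);cv2.imwrite(f'pics/{n}0.png',p[:,:,::-1])
    c=camera_info(n);print(n,{k:np.round(v,3).tolist() for k,v in c.items()}, (d>0).mean())
print(camera_info('wrist'))
E
```

```text
pics
{'t': 0.0, 'position': [0.312, -0.654, 0.255], 'eef_rot': [[0.902, 0.431, -0.001], [0.431, -0.902, 0.001], [-0.0, -0.002, -1.0]], 'qpos': [1.048, 0.6, -0.002, 1.6, 0.002, 0.943, -0.08], 'gripper_width': 1.004, 'force': [-0.286, 0.075, -0.054]}
top {'fx': 412.799, 'fy': 412.799, 'cx': 273.69, 'cy': 208.132, 'R': [[-0.018, -1.0, 0.002], [-0.987, 0.018, -0.158], [0.158, -0.005, -0.987]], 't': [0.024, 0.576, 1.013]} 0.9960586734693877
side {'fx': 414.357, 'fy': 414.357, 'cx': 280.271, 'cy': 207.6, 'R': [[0.949, -0.315, 0.012], [-0.19, -0.603, -0.775], [0.252, 0.733, -0.632]], 't': [-0.531, 0.207, 0.706]} 0.9961692176870748
{'fx': 350.8807957653864, 'fy': 350.8807957653864, 'cx': 272.48739117231725, 'cy': 214.1527839028468, 'tool_from_camera': array([[ 1.21743919e-04, -9.50926073e-01, -3.09418146e-01,
         8.02798401e-02],
       [ 9.99999984e-01,  7.49291460e-05,  1.63183185e-04,
         4.66988948e-04],
       [-1.31990708e-04, -3.09418161e-01,  9.50926067e-01,
        -1.18364896e-01],
       [ 0.00000000e+00,  0.00000000e+00,  0.00000000e+00,
         1.00000000e+00]])}
```

View pics/top0.png

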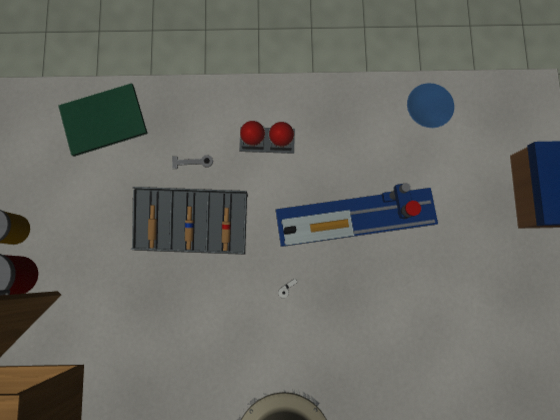

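View pics/side0.png

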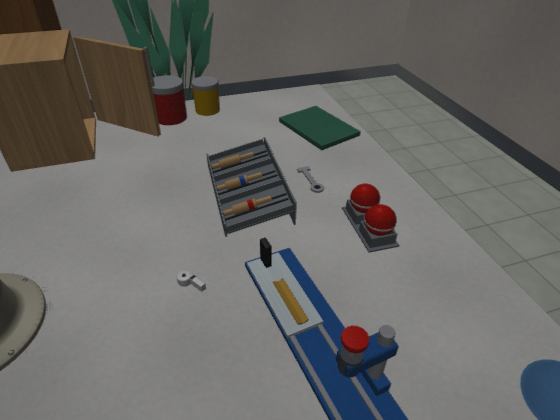

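The top view shows the red-banded bail at about (226,225) in the bin's right-hand compartment. The handle is at (290,230), the vee at (329,226) and the knob at (412,208). In the side view the band is at (251,204), the handle top at (265,243) and the knob at (355,340).

```bash
cat > h.py <<'E'
from plant import *
import numpy as np,cv2
def cam(n,s=None):
    c=camera_info(n);
    if 'R' in c: R=np.array(c['R']).T; o=-R@np.array(c['t'])
    else:
        T=np.array(c['tool_from_camera']);E=np.array(s['eef_rot']);R=E@T[:3,:3];o=E@T[:3,3]+np.array(s['position'])
    return c,R,o
def ray(C,uv):
    c,R,o=C;uv=np.atleast_2d(uv).astype(float)
    d=np.c_[(uv[:,0]-c['cx'])/c['fx'],(uv[:,1]-c['cy'])/c['fy'],np.ones(len(uv))]@R.T
    return o,d
def onz(C,uv,z):
    o,d=ray(C,uv);return o+d*((z-o[2])/d[:,2])[:,None]
def dep(C,uv,dm):
    o,d=ray(C,uv);uv=np.atleast_2d(uv);return o+d*dm[uv[:,1],uv[:,0]][:,None]
def tri(C1,u1,C2,u2):
    o1,a=ray(C1,u1);o2,b=ray(C2,u2);a=a[0];b=b[0]
    k=np.linalg.lstsq(np.c_[a,-b],o2-o1,rcond=None)[0]
    p,q=o1+k[0]*a,o2+k[1]*b;return (p+q)/2,np.linalg.norm(p-q)
def mask(p,kind,box):
    h,s,v=[x.astype(int) for x in cv2.split(cv2.cvtColor(p,cv2.COLOR_RGB2HSV))]
    m={'red':((h<6)|(h>174))&(s>180)&(v>90),'black':(v<45),'brass':(h>12)&(h<26)&(s>160)&(v>120),
       'wood':(h>5)&(h<22)&(s>70)&(v>90),'blue':(h>105)&(h<125)&(s>150)}[kind]
    w=np.zeros_like(m);x0,y0,x1,y1=box;w[y0:y1,x0:x1]=1;m=(m&w).astype(np.uint8)
    n,l,st,ce=cv2.connectedComponentsWithStats(m)
    if n<2: return np.zeros((0,2),int),None
    i=1+np.argmax(st[1:,4]);ys,xs=np.where(l==i);return np.c_[xs,ys],ce[i]
E
python3 - <<'E'
from h import *
np.set_printoptions(precision=4,suppress=True)
D={n:np.load(f'pics/{n}0.npz') for n in('top','side')};C={n:cam(n) for n in D}
B={'band':('red',(215,215,240,240),(235,190,265,220)),'knob':('red',(400,195,425,220),(335,320,375,360)),
'handle':('black',(280,220,302,240),(255,232,278,270)),'brass':('brass',(300,210,360,240),(265,270,320,330)),
'wood':('wood',(215,195,240,255),(215,185,285,220))}
for k,(kind,bt,bs) in B.items():
    ut,ct=mask(D['top']['p'],kind,bt);us,cs=mask(D['side']['p'],kind,bs)
    print(k,len(ut),ct,len(us),cs)
    if ct is None or cs is None: continue
    print('  tri',*tri(C['top'],ct,C['side'],cs))
    for n,u in(('top',ut),('side',us)):
        P=dep(C[n],u,D[n]['d']);print('  ',n,'med',np.median(P,0),'min',P.min(0),'max',P.max(0))
        if k in('brass','wood'):
            r=cv2.minAreaRect(u.astype(np.float32));print('   rect',r)
            Z=P-P.mean(0);v=np.linalg.svd(Z[:,:2])[2][0] if 0 else np.linalg.eigh(np.cov(Z[:,:2].T))[1][:,1];print('   dir',v,np.degrees(np.arctan2(v[1],v[0])))
        if k in('knob','handle'):
            t=P[P[:,2]>np.percentile(P[:,2],95)-.006];print('   topface',t.mean(0),len(t),t.min(0),t.max(0))
# stand outline
u,c=mask(D['top']['p'],'blue',(270,180,445,250));P=dep(C['top'],u,D['top']['d']);P=P[abs(P[:,2]-.012)<.006]
r=cv2.minAreaRect(P[:,:2].astype(np.float32));print('stand',r,P[:,2].mean())
E
```

```text
band 23 [224.6087 226.4348] 21 [249.4286 201.9048]
  tri [0.5326 0.1395 0.0445] 0.002786575433602795
   top med [0.5297 0.1384 0.0471] min [0.4084 0.0192 0.0429] max [0.5347 0.1463 1.0918]
   side med [0.533  0.1337 0.0482] min [0.5287 0.1294 0.0455] max [0.5373 0.141  0.0508]
knob 167 [412.8443 207.7725] 490 [354.8041 337.5857]
  tri [ 0.5544 -0.3054  0.1574] 0.0023697001206139873
   top med [ 0.5528 -0.3051  0.1575] min [ 0.4084 -0.3229  0.1533] max [0.5692 0.0192 1.0918]
   topface [ 0.5525 -0.3029  0.1634] 162 [ 0.4084 -0.3224  0.1547] [0.5692 0.0192 1.0918]
   side med [ 0.555  -0.3065  0.1592] min [ 0.366  -0.5604  0.1561] max [ 0.5716 -0.2896  0.6135]
   topface [ 0.5545 -0.307   0.1601] 490 [ 0.366  -0.5604  0.1561] [ 0.5716 -0.2896  0.6135]
handle 74 [289.5    229.8243] 251 [265.1833 252.1833]
  tri [ 0.5198 -0.0255  0.0506] 0.0018321461654076175
   top med [ 0.5161 -0.0237  0.074 ] min [ 0.51   -0.0384  0.0458] max [ 0.5257 -0.0106  0.0791]
   topface [ 0.5175 -0.0246  0.0746] 60 [ 0.511  -0.0381  0.0717] [ 0.5257 -0.0106  0.0791]
   side med [ 0.518  -0.035   0.0582] min [ 0.366  -0.5604  0.0246] max [ 0.5267 -0.0135  0.6135]
   topface [ 0.5179 -0.0358  0.0821] 78 [ 0.366  -0.5604  0.0711] [ 0.5267 -0.0135  0.6135]
brass 0 None 212 [292.4009 300.2547]
wood 108 [224.5556 238.0648] 111 [236.8468 206.8559]
  tri [0.5038 0.1405 0.0367] 0.003125962508250792
   top med [0.5033 0.1404 0.0406] min [0.4722 0.1333 0.0251] max [0.5249 0.1475 0.0487]
   rect ((224.5, 239.5), (21.0, 5.0), 90.0)
   dir [-0.9996  0.0299] 178.28480321095716
   side med [0.5061 0.1361 0.0417] min [0.4755 0.1274 0.0134] max [0.5281 0.1637 0.0475]
   rect ((235.25001525878906, 207.25), (5.059643268585205, 25.61444854736328), 71.56504821777344)
   dir [-0.9903  0.1387] 172.0273216736481
stand ((0.5566833019256592, -0.20513440668582916), (0.09646552056074142, 0.4173370897769928), 7.114831924438477) 0.011603243595153337
```

Call:
carry_out(moves=[[[0.12, 0.45, 0], [0, 0, -0.12]], [[0.12, 0.45, 0], [0, 0, -0.12]], [[0.12, 0.45, 0], [0, 0, -0.12]], [[0.12, 0.45, 0], [0, 0, -0.12]], [[0.12, 0.45, 0], [0, 0, -0.12]]], gripper=0.6)

```text
t: 0.6
position: [0.3727, -0.4272, 0.256]
eef_rot: [[1.0, -0.03, -0.0], [-0.03, -1.0, 0.0], [-0.0, -0.0, -1.0]]
force: [0.9, -0.1, -0.0]
gripper_width: 0.603
finger_force: 0.0
```

Call:
carry_out(moves=[[[0.12, 0.45, 0], [0, 0, 0]], [[0.12, 0.45, 0], [0, 0, 0]], [[0.12, 0.45, 0], [0, 0, 0]], [[0.12, 0.45, 0], [0, 0, 0]], [[0.12, 0.45, 0], [0, 0, 0]]])

```text
t: 1.1
position: [0.4326, -0.2023, 0.2562]
eef_rot: [[1.0, -0.026, -0.0], [-0.026, -1.0, 0.0], [-0.0, -0.0, -1.0]]
force: [0.5, 0.1, -0.3]
gripper_width: 0.603
finger_force: 0.0
```

Call:
carry_out(moves=[[[0.12, 0.45, 0], [0, 0, 0]], [[0.12, 0.45, 0], [0, 0, 0]], [[0.12, 0.45, 0], [0, 0, 0]], [[0.12, 0.45, 0], [0, 0, 0]], [[0.12, 0.45, 0], [0, 0, 0]]])

```text
t: 1.6
position: [0.4926, 0.0227, 0.2563]
eef_rot: [[1.0, -0.025, -0.0], [-0.025, -1.0, -0.0], [-0.0, 0.0, -1.0]]
force: [0.6, -0.6, 0.9]
gripper_width: 0.598
finger_force: 0.0
```

Call:
carry_out(moves=[[[0.1, 0.4, -0.1], [0, 0, 0]], [[0.1, 0.4, -0.15], [0, 0, 0]], [[0.07, 0.38, -0.2], [0, 0, 0]], [[0, 0, 0], [0, 0, 0]]])

```text
t: 2.0
position: [0.5191, 0.1446, 0.2089]
eef_rot: [[1.0, -0.018, -0.003], [-0.018, -1.0, 0.001], [-0.003, -0.001, -1.0]]
force: [-1.0, -0.6, -0.6]
gripper_width: 0.603
finger_force: 0.0
```

Run:
```python
from h import *
s=read_state();p,d=read_camera('wrist');np.savez('pics/w1.npz',p=p,d=d,pos=s['position'],rot=s['eef_rot']);cv2.imwrite('pics/w1.png',p[:,:,::-1]);print(s['position'])
```

```text
[0.5190653  0.14464483 0.2088844 ]
```

View pics/w1.png

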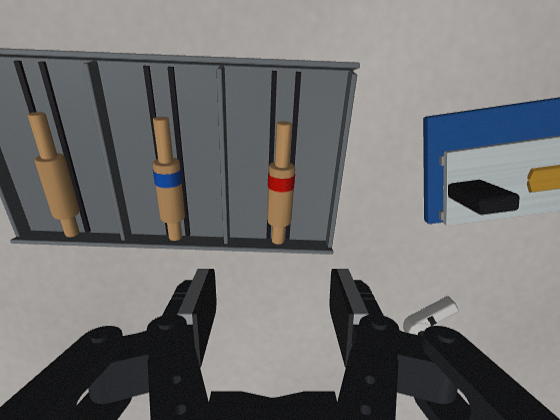

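The wrist view shows the red bail from (284,123) at its long end to (278,243), with the band at (281,184). The runners are thin dark rails either side of it and the fingers have free room.

Run:
```python
from h import *
np.set_printoptions(precision=4,suppress=True)
W=np.load('pics/w1.npz');s=dict(position=W['pos'],eef_rot=W['rot']);C=cam('wrist',s);p,d=W['p'],W['d']
box=(262,110,305,250)
ur,cr=mask(p,'red',box)
h,sa,v=[x.astype(int) for x in cv2.split(cv2.cvtColor(p,cv2.COLOR_RGB2HSV))]
m=((h<22)|(h>174))&(sa>70)&(v>60);w=np.zeros_like(m);w[110:250,262:305]=1
ys,xs=np.where(m&w);u=np.c_[xs,ys];P=dep(C,u,d);k=(P[:,2]>.015)&(P[:,2]<.08);u,P=u[k],P[k]
Rb=dep(C,ur,d);print('band n',len(ur),cr,'med',np.median(Rb,0),'zmax',np.percentile(Rb[:,2],95))
D=np.load('pics/top0.npz');Ds=np.load('pics/side0.npz');ct=mask(D['p'],'red',(215,215,240,240))[1];cs=mask(Ds['p'],'red',(235,190,265,220))[1]
print('tri w/top',*tri(C,cr,cam('top'),ct));print('tri w/side',*tri(C,cr,cam('side'),cs))
# axis in image: mid column per row
rows=np.unique(u[:,1]);L=np.array([[u[u[:,1]==r,0].min(),u[u[:,1]==r,0].max(),r] for r in rows])
print(L[::8].tolist(),L[-1])
mid=np.c_[(L[:,0]+L[:,1])/2,L[:,2]][3:-3];f=np.polyfit(mid[:,1],mid[:,0],1)
e=[[np.polyval(f,r),r] for r in(rows[0],cr[1],rows[-1])];print('axis px',np.array(e))
# ridge line points along the axis pixels
ar=np.array([[int(round(np.polyval(f,r))),r] for r in rows]);A=dep(C,ar,d);A=A[(A[:,2]>.01)&(A[:,2]<.08)];print('ridge',A[::10])
# project ends onto tilted axis: band axis z unknown-> use ridge-11mm
b=np.median(Rb,0)
for z in(.034,.037,.040):
    q=onz(C,[e[1]],z)[0];print('band at z',z,q)
q=onz(C,[e[0],e[2]],0.036);v=q[0]-q[1];
a=onz(C,[e[0]],.046)[0];c=onz(C,[e[2]],.025)[0];v=a-c;print('ends',a,c,np.linalg.norm(v),'yaw',np.degrees(np.arctan2(v[1],v[0])))
```

```text
band n 315 [279.4921 183.9079] med [0.534  0.1392 0.0477] zmax 0.050260535062357045
tri w/top [0.5319 0.1394 0.0405] 0.0014984967456810935
tri w/side [0.5336 0.1387 0.0452] 0.0005215181139964441
[[278, 288, 122], [276, 290, 130], [276, 290, 138], [276, 289, 146], [275, 289, 154], [273, 288, 162], [269, 293, 170], [268, 294, 178], [268, 293, 186], [268, 292, 194], [268, 292, 202], [267, 291, 210], [267, 290, 218], [272, 285, 226], [272, 284, 234], [272, 283, 242]] [277 280 244]
axis px [[283.6906 122.    ]
 [280.5393 183.9079]
 [277.4803 244.    ]]
ridge [[0.5825 0.1347 0.044 ]
 [0.5756 0.1358 0.0528]
 [0.5678 0.1357 0.0498]
 [0.56   0.1366 0.0495]
 [0.5519 0.1366 0.0482]
 [0.5444 0.1376 0.0514]
 [0.5359 0.1376 0.0497]
 [0.5269 0.1385 0.0468]
 [0.5182 0.1386 0.0466]
 [0.5088 0.1395 0.0443]
 [0.4988 0.1396 0.0415]
 [0.4868 0.1405 0.0342]
 [0.4759 0.1406 0.0312]]
band at z 0.034 [0.5307 0.1377 0.034 ]
band at z 0.037 [0.5314 0.1378 0.037 ]
band at z 0.04 [0.5321 0.1379 0.04  ]
ends [0.5826 0.135  0.046 ] [0.4713 0.1411 0.025 ] 0.11347693425077095 yaw -3.120499167663289
```

Call:
carry_out(moves=[[[0, -0.06, -0.2], [0, -0.135, -0.045]], [[0, 0, -0.2], [0, -0.132, 0]], [[0, 0, -0.3], [0, 0, 0]], [[0, 0, -0.2], [0, 0, 0]], [[0, 0, 0], [0, 0, 0]]], gripper=0.5)

```text
t: 2.55
position: [0.5184, 0.1314, 0.1196]
eef_rot: [[0.977, -0.061, 0.205], [-0.061, -0.998, -0.004], [0.205, -0.008, -0.979]]
force: [-0.5, -0.3, 0.2]
gripper_width: 0.502
finger_force: 0.0
```

Run:
```python
from h import *
np.set_printoptions(precision=4,suppress=True)
s=read_state();p,d=read_camera('wrist');np.savez('pics/w2.npz',p=p,d=d,pos=s['position'],rot=s['eef_rot']);cv2.imwrite('pics/w2.png',p[:,:,::-1])
C=cam('wrist',s);u,c=mask(p,'red',(200,30,350,300));R=dep(C,u,d);print(s['position'],len(u),c,np.median(R,0))
W=np.load('pics/w1.npz');C1=cam('wrist',dict(position=W['pos'],eef_rot=W['rot']));print(tri(C,c,C1,mask(W['p'],'red',(262,110,305,250))[1]))
```

```text
[0.5184 0.1314 0.1196] 624 [261.3141 243.5577] [0.5338 0.1376 0.0477]
(array([0.5309, 0.1386, 0.0333]), np.float64(0.00037315154941174446))
```

View pics/w2.png

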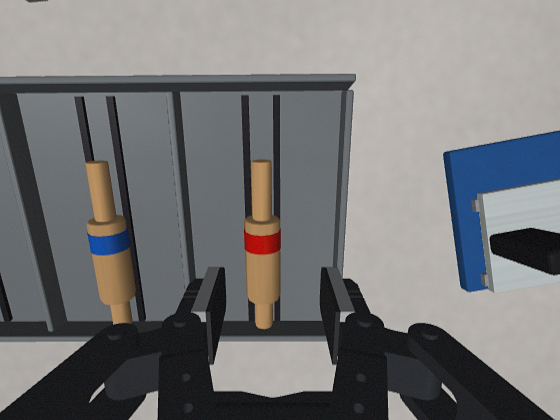

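The band is at (261,243) and the bail runs parallel to the fingers. It lies 10 px left of their middle (272), which is about 7 mm in +y.

Call:
carry_out(moves=[[[0.01, 0.07, 0], [0, 0, 0]], [[0, 0, -0.3], [0, 0, 0]], [[0, 0, -0.25], [0, 0, 0]], [[0, 0, -0.135], [0, 0, 0]], [[0, 0, 0], [0, 0, 0]]])

```text
t: 3.1
position: [0.5287, 0.1407, 0.0868]
eef_rot: [[0.98, -0.059, 0.188], [-0.058, -0.998, -0.013], [0.189, 0.002, -0.982]]
force: [-0.2, 0.6, 0.8]
gripper_width: 0.493
finger_force: 0.0
```

Call:
carry_out(moves=[[[0, 0, 0], [0, 0, 0]], [[0, 0, 0], [0, 0, 0]], [[0, 0, 0], [0, 0, 0]], [[0, 0, 0], [0, 0, 0]], [[0, 0, 0], [0, 0, 0]]], gripper=0.1)

```text
t: 3.6
position: [0.5276, 0.1406, 0.0866]
eef_rot: [[0.98, -0.061, 0.187], [-0.06, -0.998, -0.013], [0.188, 0.001, -0.982]]
force: [-0.1, -0.0, -0.9]
gripper_width: 0.099
finger_force: 0.0
```

Run:
```python
from h import *
s=read_state();print(np.round(s['qpos'],3),np.round(s['position'],4),s['t'])
```

```text
[-0.445  0.621  0.046  2.264  0.593  0.107 -2.627] [0.5276 0.1406 0.0866] 3.6
```

The near reach with an outward tilt hits the wrist range, with q6 at 0.11. I'll grasp with the tool vertical instead; the jaw planes are parallel to the bail either way. I'll take out the 12° when placing.

Call:
carry_out(moves=[[[-0.05, 0, 0.3], [0, 0.12, 0]], [[-0.05, 0, 0.2], [0.017, 0.12, 0]], [[0, 0, 0], [0, 0, 0]], [[0, 0, 0], [0, 0, 0]]], gripper=0.5)

```text
t: 4.0
position: [0.5203, 0.1389, 0.1251]
eef_rot: [[0.997, -0.066, 0.028], [-0.066, -0.998, -0.0], [0.028, -0.002, -1.0]]
force: [-0.9, -0.5, -0.9]
gripper_width: 0.504
finger_force: 0.0
```

Run:
```python
from h import *
s=read_state();print(np.round(s['qpos'],3),np.round(s['position'],4),s['t'],np.round(s['eef_rot'],3),s['gripper_width'])
```

```text
[-0.132  0.583 -0.343  2.139  0.456  0.462 -2.467] [0.5203 0.1389 0.1251] 4.0 [[ 0.997 -0.066  0.028]
 [-0.066 -0.998 -0.   ]
 [ 0.028 -0.002 -1.   ]] 0.5038049408264261
```

Call:
carry_out(moves=[[[0.02, 0, -0.2], [0, 0, 0]], [[0, 0, -0.2], [0, 0.02, 0]], [[0, 0, -0.2], [0, 0, 0]], [[0, 0, 0], [0, 0, 0]], [[0, 0, 0], [0, 0, 0]]])

```text
t: 4.5
position: [0.5204, 0.141, 0.0645]
eef_rot: [[0.998, -0.06, 0.009], [-0.06, -0.998, -0.003], [0.009, 0.002, -1.0]]
force: [-0.7, 0.5, 0.4]
gripper_width: 0.499
finger_force: 0.0
```

Run:
```python
from h import *
np.set_printoptions(precision=4,suppress=True)
s=read_state();print(np.round(s['qpos'],3))
p,d=read_camera('wrist');cv2.imwrite('pics/w3.png',p[:,:,::-1])
C=cam('wrist',s);u,c=mask(p,'red',(200,30,350,300));R=dep(C,u,d);print(s['position'],len(u),c,u.min(0),u.max(0),np.median(R,0))
```

```text
[-0.193  0.684 -0.263  2.158  0.515  0.352 -2.516]
[0.5204 0.141  0.0645] 1088 [277.784  264.3208] [253 242] [303 278] [0.534  0.138  0.0477]
```

View pics/w3.png

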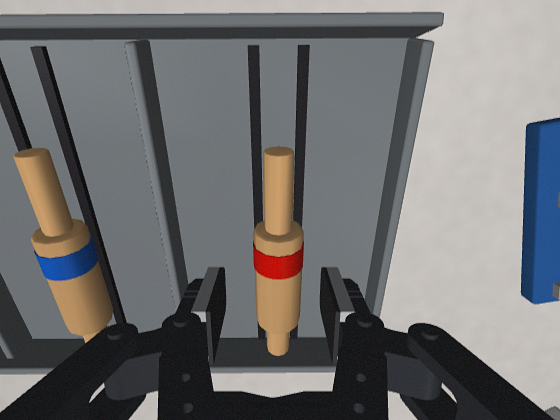

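The bail (band at (278,264)) now sits between the fingers (mid 273), about 2 mm to the -y side.

Call:
carry_out(moves=[[[0.02, -0.02, -0.06], [0, 0, 0]], [[0, 0, -0.06], [0, 0, 0]], [[0, 0, 0], [0, 0, 0]]])

```text
t: 4.85
position: [0.5233, 0.1381, 0.0527]
eef_rot: [[0.998, -0.063, 0.01], [-0.063, -0.998, -0.001], [0.01, 0.001, -1.0]]
force: [0.8, -0.4, 0.6]
gripper_width: 0.501
finger_force: 0.0
```

Call:
carry_out(moves=[[[0, 0, 0], [0, 0, 0]], [[0, 0, 0], [0, 0, 0]], [[0, 0, 0], [0, 0, 0]], [[0, 0, 0], [0, 0, 0]], [[0, 0, 0], [0, 0, 0]]], gripper=0.1)

```text
t: 5.35
position: [0.5234, 0.1383, 0.0532]
eef_rot: [[0.998, -0.062, 0.01], [-0.062, -0.998, -0.001], [0.01, 0.0, -1.0]]
force: [-0.7, 0.2, 3.0]
gripper_width: 0.235
finger_force: 58.8
```

Gripped (20 mm, 59 N). Lifting, then over to the vee while turning.

Call:
carry_out(moves=[[[0, 0, 0.2], [0, 0, 0]], [[0, 0, 0.4], [0, 0, 0]], [[0, 0, 0.4], [0, 0, 0]], [[0, 0, 0.2], [0, 0, 0.15]], [[0, -0.1, 0], [0, 0, 0.16]]])

```text
t: 5.85
position: [0.5248, 0.13, 0.1763]
eef_rot: [[0.982, 0.186, 0.015], [0.186, -0.983, 0.004], [0.016, -0.001, -1.0]]
force: [0.3, -0.3, -0.9]
gripper_width: 0.23
finger_force: 58.8
```

Call:
carry_out(moves=[[[0, -0.25, 0], [0, 0, 0.16]], [[0, -0.25, 0], [0, 0, 0.16]], [[0, -0.25, 0], [0, 0, 0.16]], [[0, -0.25, 0], [0, 0, 0.16]], [[0, -0.25, 0], [0, 0, 0.16]]])

```text
t: 6.35
position: [0.5233, 0.0022, 0.173]
eef_rot: [[0.686, 0.727, 0.007], [0.727, -0.686, 0.007], [0.01, 0.0, -1.0]]
force: [-0.6, 0.2, 0.5]
gripper_width: 0.231
finger_force: 58.7
```

Call:
carry_out(moves=[[[0.02, -0.25, 0], [0, 0, 0.16]], [[0.02, -0.25, 0], [0, 0, 0.16]], [[0.02, -0.25, 0], [0, 0, 0.16]], [[0.02, -0.25, 0], [0, 0, 0.16]], [[0.01, -0.25, 0], [0, 0, 0.16]]])

```text
t: 6.85
position: [0.5324, -0.1229, 0.173]
eef_rot: [[0.128, 0.992, 0.002], [0.992, -0.128, 0.01], [0.01, 0.0, -1.0]]
force: [0.1, -0.7, 0.1]
gripper_width: 0.229
finger_force: 58.7
```

Call:
carry_out(moves=[[[0, 0, 0], [0, 0, 0.16]], [[0, 0, 0], [0, 0, 0.16]], [[0, 0, 0], [-0.13, -0.016, 0]], [[0, 0, 0], [-0.13, -0.016, 0]], [[0, 0, 0], [0, 0, 0]]])

```text
t: 7.35
position: [0.5326, -0.1187, 0.1735]
eef_rot: [[-0.121, 0.992, 0.026], [0.973, 0.124, -0.194], [-0.196, 0.002, -0.981]]
force: [0.7, 0.3, -1.2]
gripper_width: 0.23
finger_force: 58.8
```

Run:
```python
from h import *
np.set_printoptions(precision=4,suppress=True)
s=read_state();print(np.round(s['qpos'],3),s['position'],s['eef_rot'])
for n in('wrist','side'):
    p,d=read_camera(n);np.savez(f'pics/{n}4.npz',p=p,d=d,pos=s['position'],rot=s['eef_rot']);cv2.imwrite(f'pics/{n}4.png',p[:,:,::-1])
a=cv2.imread('pics/wrist4.png');b=cv2.imread('pics/side4.png')[130:430,150:450]
cv2.imwrite('pics/c4.png',np.hstack([cv2.resize(a,(400,300)),cv2.resize(b,(310,300))]))
```

```text
[ 0.565  0.613 -0.815  2.096  0.911  0.84  -0.738] [ 0.5326 -0.1187  0.1735] [[-0.1209  0.9923  0.0262]
 [ 0.9732  0.1237 -0.1941]
 [-0.1958  0.0021 -0.9806]]
```

View pics/c4.png

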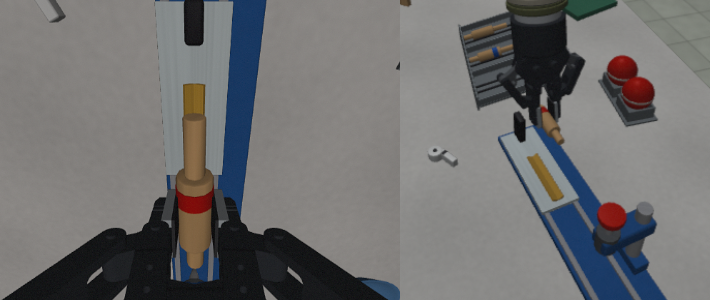

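The wrist view shows the bail held along the stand's rail, with its long end towards the handle and the band at (195,200) in the crop. The vee runs beneath it at column 194.

Run:
```python
from h import *
np.set_printoptions(precision=4,suppress=True)
W=np.load('pics/wrist4.npz');S=np.load('pics/side4.npz');s=dict(position=W['pos'],eef_rot=W['rot']);Cw=cam('wrist',s);Cs=cam('side');p,d=W['p'],W['d']
ur,cr=mask(p,'red',(230,240,320,310));Rb=dep(Cw,ur,d);print('band',cr,np.median(Rb,0))
h,sa,v=[x.astype(int) for x in cv2.split(cv2.cvtColor(p,cv2.COLOR_RGB2HSV))]
m=((h<20)|(h>174))&(sa>60)&(v>60);A=[];K=[]
for r in range(150,360,8):
    x=np.where(m[r,235:315])[0]+235
    if len(x)<8: continue
    c=int(round(x.mean()));q=dep(Cw,[[c,r]],d)[0];A.append(q);K.append((r,x.min(),x.max()))
A=np.array(A)
for k,q in zip(K,A):print(k,q)
B=A[[ (248<=k[0]<=345) for k in K]]
if len(B)>3:
    g=np.linalg.lstsq(np.c_[B[:,1],np.ones(len(B))],B[:,[0,2]],rcond=None)[0];print('slope dx/dy,dz/dy',g[0],np.degrees(np.arctan(g[0])))
us,c=mask(S['p'],'brass',(265,270,330,335));P=dep(Cs,us,S['d']);P=P[(P[:,2]<.05)&(P[:,2]>.015)]
print('vee',P.mean(0),P.min(0),P.max(0),'mid of extremes by stand axis')
y=np.array([-.124,.992]);x=np.array([.992,.124]);o=np.array([.5418,-.207])
q=(P[:,:2]-o);print('stand y range',np.percentile(q@y,[1,99]),'x',np.percentile(q@x,[1,99]))
uh,ch=mask(S['p'],'black',(255,235,280,275));P=dep(Cs,uh,S['d']);t=P[(P[:,2]>.071)&(P[:,2]<.08)];q=t[:,:2]-o;print('handle',t.mean(0),(q@y).min(),(q@y).max(),(q@x).min(),(q@x).max())
```

```text
band [271.6969 284.5145] [ 0.5324 -0.1109  0.1664]
(158, np.int64(258), np.int64(286)) [ 0.5333 -0.1097  0.0249]
(166, np.int64(255), np.int64(288)) [ 0.5267 -0.0637  0.1591]
(174, np.int64(256), np.int64(288)) [ 0.5269 -0.0656  0.1617]
(182, np.int64(256), np.int64(287)) [ 0.5273 -0.0685  0.1618]
(190, np.int64(256), np.int64(287)) [ 0.5277 -0.0716  0.1618]
(198, np.int64(256), np.int64(287)) [ 0.528  -0.0741  0.163 ]
(206, np.int64(257), np.int64(287)) [ 0.5284 -0.0775  0.1626]
(214, np.int64(257), np.int64(286)) [ 0.5288 -0.0809  0.1624]
(222, np.int64(257), np.int64(287)) [ 0.5292 -0.0842  0.1626]
(230, np.int64(257), np.int64(287)) [ 0.5297 -0.0877  0.1624]
(238, np.int64(253), np.int64(292)) [ 0.5302 -0.0916  0.1618]
(246, np.int64(247), np.int64(298)) [ 0.5306 -0.0949  0.1624]
(254, np.int64(246), np.int64(298)) [ 0.531  -0.0983  0.1629]
(262, np.int64(245), np.int64(299)) [ 0.5311 -0.0991  0.1669]
(270, np.int64(246), np.int64(298)) [ 0.5315 -0.1027  0.1672]
(278, np.int64(249), np.int64(296)) [ 0.532  -0.1066  0.1671]
(286, np.int64(249), np.int64(296)) [ 0.5325 -0.1107  0.1
[... 192 characters left out ...]
318, np.int64(251), np.int64(294)) [ 0.5347 -0.1278  0.1672]
(326, np.int64(250), np.int64(295)) [ 0.5352 -0.1324  0.1673]
(334, np.int64(250), np.int64(294)) [ 0.5358 -0.1371  0.1673]
(342, np.int64(252), np.int64(293)) [ 0.5365 -0.1424  0.167 ]
(350, np.int64(259), np.int64(286)) [ 0.537  -0.1469  0.1675]
(358, np.int64(262), np.int64(284)) [ 0.539  -0.1589  0.1621]
slope dx/dy,dz/dy [-0.1241 -0.0353] [-7.0745 -2.0222]
vee [ 0.5382 -0.1305  0.0273] [ 0.5279 -0.1772  0.0232] [ 0.5473 -0.0809  0.0307] mid of extremes by stand axis
stand y range [0.0307 0.1255] x [0.0011 0.0105]
handle [ 0.52   -0.029   0.0752] 0.1675450777046379 0.19447648240816437 -0.0047191600384444135 0.006372324205331303
```

Run:
```python
from h import *
np.set_printoptions(precision=4,suppress=True)
W=np.load('pics/wrist4.npz');s=dict(position=W['pos'],eef_rot=W['rot']);C=cam('wrist',s);p,d=W['p'],W['d']
h,sa,v=[x.astype(int) for x in cv2.split(cv2.cvtColor(p,cv2.COLOR_RGB2HSV))]
x=np.array([.992,.124]);o=np.array([.5418,-.207]);T=W['rot']
for r in(125,135,145,152):
    k=np.where((sa[r,240:310]>150)&(h[r,240:310]>10)&(h[r,240:310]<30))[0]+240
    q=onz(C,[[k.min(),r],[k.max()+1,r]],.0292);print(r,k.min(),k.max(),(q[:,:2]-o)@x, (q-s['position'])@T[:,1])
b=onz(C,[[271.9,286],[271.9,320]],.167);print('bail',(b[:,:2]-o)@x,(b-s['position'])@T[:,1])
for r in(20,40,55):
    k=np.where(v[r,240:310]<45)[0]+240;q=onz(C,[[k.min(),r],[k.max()+1,r]],.075);print('h',r,k.min(),k.max(),(q[:,:2]-o)@x)
```

```text
125 257 286 [-0.0076  0.0134] [-0.0098  0.0112]
135 257 286 [-0.0078  0.0135] [-0.01    0.0114]
145 257 285 [-0.0079  0.0129] [-0.0101  0.0108]
152 257 285 [-0.0081  0.013 ] [-0.0102  0.0109]
bail [0.0027 0.0027] [0.0008 0.0008]
h 20 258 284 [-0.0041  0.0093]
h 40 258 284 [-0.0042  0.0095]
h 55 258 284 [-0.0044  0.0096]
```

Call:
carry_out(moves=[[[0.01, -0.06, -0.3], [0, 0, 0]], [[0, 0, -0.4], [0, 0, 0]], [[0, 0, -0.3], [0, 0, 0]], [[0, 0, -0.14], [0, 0, 0]], [[0, 0, 0], [0, 0, 0]]])

```text
t: 7.95
position: [0.5326, -0.1287, 0.0569]
eef_rot: [[-0.114, 0.993, 0.02], [0.975, 0.116, -0.191], [-0.192, -0.002, -0.981]]
force: [-0.4, 0.8, -0.4]
gripper_width: 0.229
finger_force: 60.4
```

Call:
carry_out(moves=[[[0, 0, -0.02], [0, 0, 0]], [[0, 0, 0], [0, 0, 0]]])

```text
t: 8.15
position: [0.5334, -0.1283, 0.0575]
eef_rot: [[-0.114, 0.993, 0.024], [0.974, 0.117, -0.193], [-0.194, 0.001, -0.981]]
force: [0.6, -0.4, -0.1]
gripper_width: 0.231
finger_force: 60.4
```

Call:
carry_out(moves=[[[0, 0, -0.02], [0, 0, 0]], [[0, 0, 0], [0, 0, 0]]])

```text
t: 8.35
position: [0.5335, -0.1279, 0.0555]
eef_rot: [[-0.115, 0.993, 0.025], [0.974, 0.118, -0.193], [-0.195, 0.002, -0.981]]
force: [-0.4, -1.0, 0.8]
gripper_width: 0.229
finger_force: 60.4
```

Call:
carry_out(moves=[[[0, 0, -0.015], [0, 0, 0]], [[0, 0, 0], [0, 0, 0]]])

```text
t: 8.55
position: [0.5336, -0.1278, 0.0541]
eef_rot: [[-0.116, 0.993, 0.025], [0.974, 0.118, -0.194], [-0.195, 0.002, -0.981]]
force: [0.1, 0.2, 4.7]
gripper_width: 0.233
finger_force: 61.0
```

Contact came at the expected height (4.7 N at 0.0541). Releasing gently and rising.

Call:
carry_out(moves=[[[0, 0, 0], [0, 0, 0]], [[0, 0, 0], [0, 0, 0]], [[0, 0, 0], [0, 0, 0]]], gripper=0.4)

```text
t: 8.85
position: [0.5334, -0.1276, 0.0536]
eef_rot: [[-0.116, 0.993, 0.024], [0.974, 0.118, -0.193], [-0.194, 0.001, -0.981]]
force: [0.1, 0.6, 0.4]
gripper_width: 0.4
finger_force: 0.0
```

Call:
carry_out(moves=[[[0, 0, 0.1], [0, 0, 0]], [[0, 0, 0.3], [0, 0, 0]], [[0, 0, 0.4], [0.13, 0.016, 0]], [[0, 0, 0.3], [0.13, 0.016, 0]], [[0, 0, 0], [0, 0, 0]]])

```text
t: 9.35
position: [0.5347, -0.1315, 0.1661]
eef_rot: [[-0.111, 0.994, 0.004], [0.994, 0.111, 0.009], [0.008, 0.005, -1.0]]
force: [-0.3, -0.2, -1.2]
gripper_width: 0.399
finger_force: 0.0
```

Run:
```python
from h import *
np.set_printoptions(precision=4,suppress=True)
s=read_state();print(np.round(s['qpos'],3),s['position'],s['eef_rot'])
for n in('wrist','side'):
    p,d=read_camera(n);np.savez(f'pics/{n}5.npz',p=p,d=d,pos=s['position'],rot=s['eef_rot']);cv2.imwrite(f'pics/{n}5.png',p[:,:,::-1])
a=cv2.imread('pics/wrist5.png');b=cv2.imread('pics/side5.png')[200:420,200:400]
cv2.imwrite('pics/c5.png',np.hstack([cv2.resize(a,(400,300)),cv2.resize(b,(330,300))]))
W=np.load('pics/wrist5.npz');C=cam('wrist',s);u,c=mask(W['p'],'red',(150,100,400,330));P=dep(C,u,W['d']);print('band w',c,np.median(P,0))
S=np.load('pics/side5.npz');us,cs=mask(S['p'],'red',(250,260,330,330));
if cs is not None: print('side',cs,np.median(dep(cam('side'),us,S['d']),0),tri(C,c,cam('side'),cs))
```

```text
[ 0.746  0.672 -0.907  2.046  0.749  0.789 -0.506] [ 0.5347 -0.1315  0.1661] [[-0.1113  0.9938  0.0036]
 [ 0.9938  0.1113  0.0088]
 [ 0.0083  0.0045 -1.    ]]
band w [269.7077 202.9304] [ 0.533  -0.1202  0.0476]
side [286.1964 289.6071] [ 0.5298 -0.1204  0.0477] (array([ 0.5318, -0.1202,  0.0463]), np.float64(0.002599320048893287))
```

View pics/c5.png

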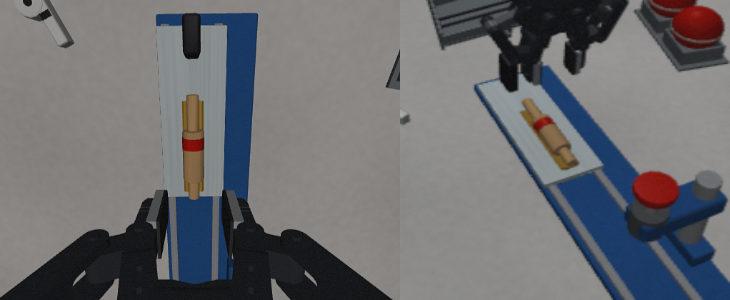

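The bail lies straight in the vee, with the band at (193,143) in the crop and its top at 47.7 mm as it should be. The slide needed is about 187 mm. Next is the handle.

Call:
carry_out(moves=[[[-0.05, 0.4, 0], [0, 0, 0]], [[-0.05, 0.4, 0], [0, 0, 0]], [[-0.03, 0.26, -0.2], [0, 0, 0.015]], [[0, 0, -0.2], [0, 0, 0]], [[0, 0, 0], [0, 0, 0]]], gripper=0.5)

```text
t: 9.95
position: [0.5185, -0.0198, 0.1202]
eef_rot: [[-0.135, 0.991, -0.005], [0.991, 0.135, 0.006], [0.007, -0.004, -1.0]]
force: [0.6, -1.9, 0.2]
gripper_width: 0.503
finger_force: 0.0
```

Run:
```python
from h import *
np.set_printoptions(precision=4,suppress=True)
s=read_state();print(np.round(s['qpos'],3),s['position'])
p,d=read_camera('wrist');cv2.imwrite('pics/w6.png',p[:,:,::-1]);C=cam('wrist',s)
o=np.array([.5418,-.207]);x=np.array([.992,.124]);y=np.array([-.124,.992])
P=dep(C,np.argwhere(np.ones(d.shape))[:,::-1],d);v=p.max(2).ravel();t=P[(abs(P[:,2]-.075)<.003)&(v<60)]
t=t[(abs((t[:,:2]-o)@x)<.02)&(abs((t[:,:2]-o)@y-.183)<.03)];a=(t[:,:2]-o)@x;b=(t[:,:2]-o)@y
print('handle',len(t),np.percentile(a,[1,99]),np.percentile(b,[1,99]));q=s['position'][:2]-o;print('tcp',q@x,q@y)
```

```text
[ 0.492  0.698 -0.83   2.145  0.847  0.674 -0.797] [ 0.5185 -0.0198  0.1202]
handle 1326 [-0.004   0.0092] [0.1697 0.1977]
tcp 6.208362210741966e-05 0.18861881528095356
```

Call:
carry_out(moves=[[[0.03, -0.05, -0.1], [0, 0, -0.01]], [[0, 0, -0.2], [0, 0, 0]], [[0, 0, -0.15], [0, 0, 0]], [[0, 0, 0], [0, 0, 0]]])

```text
t: 10.4
position: [0.5229, -0.0278, 0.0761]
eef_rot: [[-0.12, 0.993, -0.003], [0.993, 0.12, 0.006], [0.007, -0.002, -1.0]]
force: [-0.5, -0.0, 0.2]
gripper_width: 0.504
finger_force: 0.0
```

Call:
carry_out(moves=[[[0, 0, 0], [0, 0, 0]], [[0, 0, 0], [0, 0, 0]], [[0, 0, 0], [0, 0, 0]], [[0, 0, 0], [0, 0, 0]], [[0, 0, 0], [0, 0, 0]]], gripper=0.05)

```text
t: 10.9
position: [0.521, -0.0276, 0.0781]
eef_rot: [[-0.121, 0.993, -0.004], [0.993, 0.121, 0.005], [0.005, -0.003, -1.0]]
force: [-8.6, -1.4, 5.9]
gripper_width: 0.146
finger_force: 58.9
```

Call:
carry_out(moves=[[[0.0075, -0.06, 0], [0, 0, 0]], [[0.015, -0.12, 0], [0, 0, 0]], [[0.02, -0.16, 0], [0, 0, 0]], [[0.02, -0.16, 0], [0, 0, 0]], [[0.02, -0.16, 0], [0, 0, 0]]])

```text
t: 11.4
position: [0.5292, -0.0935, 0.0781]
eef_rot: [[-0.122, 0.993, -0.004], [0.993, 0.122, 0.006], [0.006, -0.004, -1.0]]
force: [-8.6, -0.1, 5.3]
gripper_width: 0.151
finger_force: 59.3
```

Call:
carry_out(moves=[[[0.02, -0.16, 0], [0, 0, 0]], [[0.02, -0.16, 0], [0, 0, 0]], [[0.02, -0.16, 0], [0, 0, 0]], [[0.02, -0.16, 0], [0, 0, 0]], [[0.02, -0.16, 0], [0, 0, 0]]])

```text
t: 11.9
position: [0.5391, -0.1736, 0.0781]
eef_rot: [[-0.121, 0.993, -0.005], [0.993, 0.121, 0.006], [0.006, -0.004, -1.0]]
force: [-8.8, 0.7, 5.2]
gripper_width: 0.149
finger_force: 59.3
```

Call:
carry_out(moves=[[[0.02, -0.16, 0], [0, 0, 0]], [[0.0175, -0.14, 0], [0, 0, 0]], [[0.009, -0.07, 0], [0, 0, 0]], [[0.003, -0.025, 0], [0, 0, 0]], [[0, 0, 0], [0, 0, 0]]])

```text
t: 12.4
position: [0.544, -0.2141, 0.0781]
eef_rot: [[-0.12, 0.993, -0.005], [0.993, 0.12, 0.004], [0.005, -0.004, -1.0]]
force: [-8.2, -3.3, 6.4]
gripper_width: 0.15
finger_force: 59.3
```

```bash
cat > m.py <<'E'
from h import *
import sys
np.set_printoptions(precision=4,suppress=True);k=sys.argv[1]
o=np.array([.5418,-.207]);x=np.array([.992,.124]);y=np.array([-.124,.992])
s=read_state();print(s['position'],np.round(s['qpos'],2));I={}
for n in('wrist','side','top'):
    p,d=read_camera(n);np.savez(f'pics/{n}{k}.npz',p=p,d=d,pos=s['position'],rot=s['eef_rot']);cv2.imwrite(f'pics/{n}{k}.png',p[:,:,::-1]);I[n]=(p,d,cam(n,s))
def q(P): e=P[:2]-o;return np.array([e@x,e@y,P[2]])
for n,box in(('side',(290,320,400,400)),('top',(380,180,440,240)),('wrist',(100,50,450,350))):
    p,d,C=I[n];h,sa,v=[a.astype(int) for a in cv2.split(cv2.cvtColor(p,cv2.COLOR_RGB2HSV))]
    m=((h<6)|(h>174))&(sa>170)&(v>70);P=dep(C,np.argwhere(np.ones(d.shape))[:,::-1],d);m=m.ravel()
    for nm,lo,hi in(('band',.03,.055),('knob',.145,.17)):
        t=P[m&(P[:,2]>lo)&(P[:,2]<hi)&(abs(P[:,1]+.3)<.1)]
        if len(t)>5:
            z=np.array([q(a) for a in t]);print(n,nm,len(t),'mid',(np.percentile(z,3,0)+np.percentile(z,97,0))/2,'y',np.percentile(z[:,1],[2,98]))
E
python3 m.py 7
python3 - <<'E'
import cv2,numpy as np
a=cv2.imread('pics/wrist7.png');b=cv2.imread('pics/side7.png')[230:420,240:440]
cv2.imwrite('pics/c7.png',np.hstack([cv2.resize(a,(400,300)),cv2.resize(b,(316,300))]))
E
```

```text
[ 0.544  -0.2141  0.0781] [ 0.78  0.81 -0.78  2.02  0.9   0.71 -0.46]
side band 119 mid [-0.0006 -0.1006  0.0445] y [-0.1062 -0.0952]
side knob 573 mid [ 0.0001 -0.1009  0.1571] y [-0.1162 -0.0849]
```

View pics/c7.png

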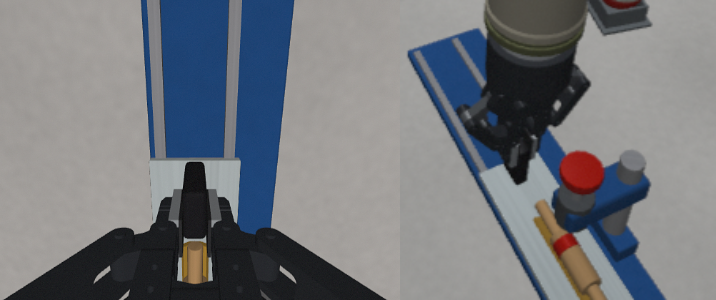

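Both are measured in the same side view: the band is at stand y -0.1006 and the knob at -0.1009. The picture shows the band at (566,245) beneath the arm. Releasing the handle and rising.

Call:
carry_out(moves=[[[0, 0, 0], [0, 0, 0]], [[0, 0, 0], [0, 0, 0]], [[0, 0, 0], [0, 0, 0]]], gripper=0.45)

```text
t: 12.85
position: [0.5471, -0.2123, 0.078]
eef_rot: [[-0.122, 0.993, 0.0], [0.993, 0.122, 0.007], [0.007, 0.001, -1.0]]
force: [0.5, -0.0, -0.2]
gripper_width: 0.45
finger_force: 0.0
```

Call:
carry_out(moves=[[[0, 0, 0.1], [0, 0, 0]], [[0, 0, 0.4], [0, 0, 0]], [[0, 0, 0.5], [0, 0, 0]], [[0, 0, 0.5], [0, 0, 0]], [[0, 0, 0], [0, 0, 0]]])

```text
t: 13.35
position: [0.5496, -0.2114, 0.2345]
eef_rot: [[-0.122, 0.992, 0.008], [0.992, 0.122, 0.005], [0.004, 0.009, -1.0]]
force: [-0.2, 0.7, -0.3]
gripper_width: 0.448
finger_force: 0.0
```

```bash
python3 m.py 8
python3 - <<'E'
from h import *
o=np.array([.5418,-.207]);y=np.array([-.124,.992]);x=np.array([.992,.124])
# two-view knob (top face centre) and handle check
T=np.load('pics/top8.npz');S=np.load('pics/side8.npz');W=np.load('pics/wrist8.npz');Cw=cam('wrist',dict(position=W['pos'],eef_rot=W['rot']))
for n,D,C,b in(('top',T,cam('top'),(395,190,430,225)),('side',S,cam('side'),(330,318,380,362)),('wrist',W,Cw,(0,100,560,419))):
    u,c=mask(D['p'],'red',b)
    if c is None: print(n,None);continue
    (ex,ey),ax,_=cv2.fitEllipse(cv2.convexHull(u.astype(np.int32))) if len(u)>30 else (c,0,0)
    q=onz(C,[[ex,ey]],.158)[0];e=q[:2]-o;print(n,len(u),(ex,ey),ax,'knob xy',q,'stand',e@x,e@y)
E
```

```text
[ 0.5496 -0.2114  0.2345] [ 0.91  0.63 -0.97  1.91  0.64  0.94 -0.25]
side band 117 mid [-0.0008 -0.1003  0.0445] y [-0.106  -0.0949]
side knob 571 mid [ 0.0002 -0.1006  0.157 ] y [-0.1161 -0.085 ]
wrist band 229 mid [ 0.0019 -0.1006  0.0456] y [-0.1063 -0.0949]
wrist knob 1936 mid [ 0.0023 -0.0978  0.1564] y [-0.1137 -0.0824]
top 2 (np.float64(413.5), np.float64(215.0)) 0 knob xy [ 0.53641489 -0.3051061   0.158     ] stand -0.017507183772445107 -0.09665349848273515
side 500 (354.71160888671875, 337.7113952636719) (22.397600173950195, 27.818235397338867) knob xy [ 0.55518905 -0.3060495   0.158     ] stand 0.000999802841604395 -0.09991735153430141
wrist 1718 (262.4884033203125, 366.989013671875) (43.30411148071289, 50.30404281616211) knob xy [ 0.55602    -0.30427301  0.158     ] stand 0.0020443865890327566 -0.09825810586800585
```

The band and knob agree within 2 mm from both views, inside the ±6 mm band. Next: shut the gripper and go over the knob.

Call:
carry_out(moves=[[[0.02, -0.3, 0], [0, 0, 0]], [[0.02, -0.35, 0], [0, 0, 0]], [[0.02, -0.28, -0.1], [0, 0, 0]], [[0, 0, -0.15], [0, 0, 0]], [[0, 0, -0.1], [0, 0, 0]]], gripper=0)

```text
t: 14.0
position: [0.5514, -0.3052, 0.1898]
eef_rot: [[-0.121, 0.993, -0.004], [0.993, 0.121, 0.009], [0.009, -0.003, -1.0]]
force: [0.4, -0.2, 0.4]
gripper_width: 0.003
finger_force: 0.0
```

Call:
carry_out(moves=[[[0, 0, 0], [0, 0, 0]], [[0, 0, 0], [0, 0, 0]]])

```text
t: 14.2
position: [0.5527, -0.3037, 0.1922]
eef_rot: [[-0.124, 0.992, -0.002], [0.992, 0.124, 0.008], [0.008, -0.001, -1.0]]
force: [0.4, -0.5, 0.6]
gripper_width: -0.0
finger_force: 0.0
```

Call:
carry_out(moves=[[[0.03, 0, -0.05], [0, 0, 0]], [[0, 0, -0.05], [0, 0, 0]], [[0, 0, -0.05], [0, 0, 0]], [[0, 0, 0], [0, 0, 0]]])

```text
t: 14.6
position: [0.5559, -0.3048, 0.1772]
eef_rot: [[-0.122, 0.992, -0.0], [0.992, 0.122, 0.007], [0.007, 0.001, -1.0]]
force: [1.1, 0.8, 2.7]
gripper_width: 0.002
finger_force: 1.5
```

Call:
carry_out(moves=[[[0, 0, -0.03], [0, 0, 0]], [[0, 0, -0.03], [0, 0, 0]], [[0, 0, 0], [0, 0, 0]]])

```text
t: 14.9
position: [0.5558, -0.305, 0.1713]
eef_rot: [[-0.122, 0.993, -0.0], [0.992, 0.122, 0.007], [0.007, 0.0, -1.0]]
force: [1.3, 2.2, 4.1]
gripper_width: 0.002
finger_force: 1.9
```

Call:
carry_out(moves=[[[0, 0, -0.03], [0, 0, 0]], [[0, 0, 0], [0, 0, 0]]])

```text
t: 15.1
position: [0.5557, -0.3051, 0.1682]
eef_rot: [[-0.122, 0.993, -0.001], [0.993, 0.122, 0.007], [0.007, 0.0, -1.0]]
force: [1.4, 1.8, 4.0]
gripper_width: 0.001
finger_force: 2.1
```

Call:
carry_out(moves=[[[0, 0, -0.02], [0, 0, 0]], [[0, 0, 0], [0, 0, 0]]])

```text
t: 15.3
position: [0.5558, -0.3051, 0.1673]
eef_rot: [[-0.122, 0.993, -0.001], [0.993, 0.122, 0.006], [0.006, 0.0, -1.0]]
force: [-1.0, 2.8, 12.5]
gripper_width: -0.003
finger_force: 6.1
```

Contact with the bail is at 12.5 N; pressing a little firmer.

Call:
carry_out(moves=[[[0, 0, -0.015], [0, 0, 0]], [[0, 0, 0], [0, 0, 0]], [[0, 0, 0], [0, 0, 0]]])

```text
t: 15.6
position: [0.5558, -0.3051, 0.1667]
eef_rot: [[-0.122, 0.993, -0.0], [0.993, 0.122, 0.006], [0.006, 0.0, -1.0]]
force: [-4.5, 3.1, 20.8]
gripper_width: 0.001
finger_force: 10.3
```

Call:
carry_out(moves=[[[0, 0, 0.1], [0, 0, 0]], [[0, 0, 0.2], [0, 0, 0]], [[0, 0, 0.4], [0, 0, 0]], [[-0.2, 0.3, 0.4], [0, 0, 0]], [[-0.3, 0.4, 0], [0, 0, 0]]])

```text
t: 16.1
position: [0.5091, -0.2384, 0.2753]
eef_rot: [[-0.118, 0.993, 0.005], [0.993, 0.118, 0.005], [0.005, 0.005, -1.0]]
force: [0.6, 1.9, -0.8]
gripper_width: -0.0
finger_force: 0.0
```

Call:
carry_out(moves=[[[-0.1, 0.5, 0], [0, 0, 0]], [[0, 0.5, 0], [0, 0, 0]], [[0, 0.4, 0], [0, 0, 0]], [[0, 0, 0], [0, 0, 0]]])

```text
t: 16.5
position: [0.4966, -0.0936, 0.2728]
eef_rot: [[-0.129, 0.992, -0.0], [0.992, 0.129, 0.007], [0.007, 0.001, -1.0]]
force: [0.6, 0.3, -0.4]
gripper_width: -0.004
finger_force: 0.0
```

```bash
python3 m.py 9
python3 - <<'E'
import cv2,numpy as np
a=cv2.imread('pics/top9.png')[100:310,120:450];b=cv2.imread('pics/side9.png')[250:420,260:420]
cv2.imwrite('pics/c9.png',np.hstack([cv2.resize(a,(380,380)),cv2.resize(b,(380,380),interpolation=cv2.INTER_CUBIC)]))
E
```

```text
[ 0.4966 -0.0936  0.2728] [ 0.83  0.5  -1.05  2.03  0.54  0.92 -0.39]
side band 117 mid [-0.0005 -0.1005  0.0445] y [-0.106 -0.095]
side knob 564 mid [ 0.0002 -0.1005  0.1574] y [-0.1159 -0.085 ]
```

View pics/c9.png

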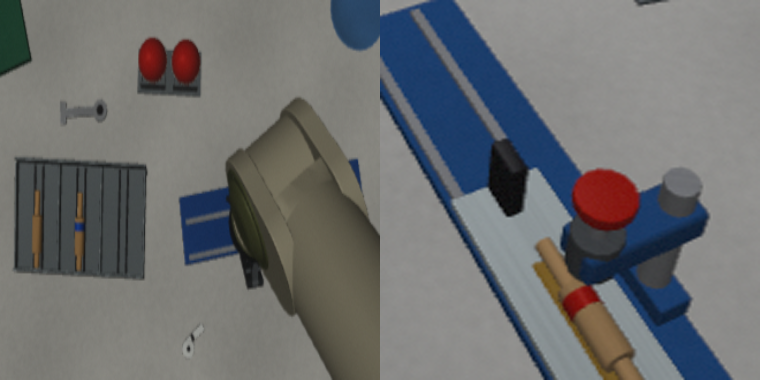

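The right-hand crop shows the bail in the vee beneath the raised punch, the knob back at 157 mm and the band at the punch point. The left-hand crop shows the two other bails, balls, whistle and key where they were. The press peaked at about 21 N.

```bash
python3 -c "
from plant import *
print(close_job())"
```

```text
the job is handed in; nothing more can be done
None
```

The job is handed in at about 17 s: the red-banded bail lies in the vee under the raised punch, with the tip within about 2 mm of the band's middle. I pressed the knob to about 21 N and it sprang back, but I could not see the mark itself. The other bails, balls, whistle and key look unmoved.

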